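# Hold the medicine lockbox open with its override key

## Robot

A 6-joint arm with a two-finger parallel gripper is mounted at the origin on the work surface. World frame = base frame: x ahead of the robot, y to its left, z up, the work surface at z = 0. Lengths are in mm, angles in rad, forces in N, time in s.
With the tool pointing down it reaches from about 250 to 725 mm from the base axis. Payload 9.7 kg.
Tool frame: the origin (TCP) lies between the finger pads, 19 mm behind the fingertips; this is the grasp point; z points along the fingers, y is the line along which they close (so a half turn about z gives the same grasp; the last joint's range is limited). The gripper opens to 85 mm and grips with 20 to 120 N. Pads are 22 mm wide; open, the fingers measure 114 mm over their backs; the gripper's body (76 mm by 85 mm) begins 54 mm behind the grasp point. The pads swing forward as they close: fully open they stand 13 mm farther back than shut.
Start: joints at [1.291, 0.087, 0.176, 1.66, 0, 1.571], TCP at [151.887, 528.609, 249.984] pointing down, gripper open.
Joint ranges: [-3.13, 3.13], [-0.85, 1.81], [-1.15, 1.24], [-2.2, 2.28], [-1.44, 1.52], [-3.14, 3.14]. Speed limits (rad/s): [2.22, 2.22, 2.57, 3.14, 3.14, 3.14].

## Interface

Orientations are given as a unit quaternion [x, y, z, w].
In Python, from plant import r gives the robot as it stands. Calls block until the motion is done:
- r.movep(position, orientation): joint-space move of the TCP to a pose.
- r.line_to(position, v=150, rot=None): straight line of the TCP; rot=None keeps the orientation; v is the mean speed in mm/s.
- r.movej(angles): joint-space move.
- r.move_gripper(opening): finger opening in mm; the grip force is fixed at half the most; returns when the fingers have stopped.
- r.dwell(seconds).
- r.inverse_kinematics(position, orientation): joint angles nearest the present ones, or None.
- r.read_state(): the state.
- r.read_camera(name): name is "scene" or "side" or "wrist"; returns a dict with "pixels" (480x640x3 uint8, red, green, blue), "range_z" (480x640 float32, mm along the optical axis (not along the pixel's ray), 0 where there is no reading), "vfov" (degrees; the focal length in pixels is half the picture's height over the tangent of half this angle, whatever the lens; pixels are square), "cx", "cy" (the principal point, pixels), "distortion" ([k1, k2, p1, p2, k3] as OpenCV has them; the pictures are not rectified), "T" (4x4, takes a point from camera to world coordinates). Camera axes: x right, y down, z forward; pixel columns grow to the right and rows downward; lengths in mm; the calibration is good to about 2 mm. A picture is of the moment at which its call begins.
A pose or a line that the arm cannot do raises r.MotionError and nothing moves.
- r.job_done(): hands the job in; it is judged then, once.
Trained networks look in a picture, given as the dict that the camera call returned (one of the last four; its "shot" number tells which), for a name from the list of things; names that differ only in an ending like _2 or _b are one class to them, and where a whole thing is asked for, a point or a joint stands for the part that bears it (a point fixed in the world has none). Each returns a list of dicts, best first, with "conf" (0 to 1); they miss things now and then, are a little off and sometimes report something else, mostly with a low value. They report only what shows in the picture. A call takes as long as a camera call.
- r.spot_in(picture, query): "centre" ([column, row] in pixels, amid what is visible of it).
- r.trace(picture, query): "mask" (480x640 bool, what is visible of it) and "centre" ([column, row] in pixels, amid what is visible of it).
- r.mark_of(picture, query): "centre" ([column, row] in pixels: a listed point, or the origin of a listed thing).
The state is a dict: "clock": time; "q": joint angles; "joint_vel": joint speeds; "effort": joint torques, N m; "ee_pos": TCP position; "eef_rot": TCP orientation; "ft_force": force on the tool from outside, world axes, zero at the start; "torque": the same for the moment, N m; "finger_gap": finger opening in mm; "grip_force": force on a finger pad.
Only numpy, scipy, OpenCV 4.12 (cv2) and the standard library are available. Lean on these libraries where they do the work, as an engineer would, in place of code of your own. Each camera call takes 0.05 s, during which the arm holds its last target. There are 200 camera calls.

## Task

The batteries of the medicine lockbox are flat, so work its lock by hand: slide the small cover on its lid fully open, take the red-headed key out of the wooden key stand and push it all the way down into the keyway underneath; its pins are sticky, so it may need a wiggle where it catches, and it must not be forced. Then turn the key a quarter turn clockwise (seen from above) and finish still gripping it there, because the lock springs back when let go and I want to lift the lid meanwhile. Leave the other two keys in their slots and the breakfast things where they stand.

Things in the scene. Friction and masses are not known exactly. Their poses are not given: they have to be found in the camera images.
- lockbox: Medicine lockbox, fixed: grey body, white lid, 178 (x) x 254 (y) x 90 mm high. Origin: centre of the underside; x points from the carrying handle (front) to the hinge (back). On the lid's top (z = 90 mm): black keypad on the +y half; on the -y half the sliding cover over the lock, between two aluminium rails along y, 6 mm high, centre lines 47 mm apart.
- cover_grip (a point): Top centre of the blue grip rib on the sliding cover, 20 mm above the lid's top. Rib: 10 mm thick along box y (pinch it so), 28 mm long along box x, 15 mm tall. It stands on a grey plate 42 x 56 mm whose top is 5 mm above the lid. Axes as the lockbox's; the cover slides towards box +y.
- cover (a joint): Travel of the sliding cover in m: 0 shut, 0.056 fully open (its stop). It starts within 6 mm of shut, slides towards +y of the box with about 1.5 N of friction and stays where it is left. Shut, it hides the lock.
- keyway (a point): Centre of the keyway's mouth, on the turning axis, on the brass cylinder face 3 mm below the lid's top (87 mm above the slab), under the cover, at box x = -12, y = -72 mm. The slot is 11.5 mm long along this point's x, 5.5 mm wide along its y and 28 mm deep, straight down. Turns with the cylinder; at rest its axes are the lockbox's.
- cylinder (a joint): Turn of the lock cylinder in rad, clockwise from above: 0 at rest, stop at 1.70. A spring returns it to 0 when let go; holding it at a quarter turn takes about 0.09 N m. Because of the blade's play in the keyway the cylinder lags the turn of the key by some 0.15 to 0.25 rad.
- pins (a point): Midway between two sticky spring pins in the keyway, 8 and 15 mm below its mouth, sticking out from either long side: pressed straight down the key catches at each until some 5 to 15 N; pressing lightly, twisting the key to and fro by about 0.12 rad and pressing again works it past.
- key_red: The override key, red head, standing blade down in the stand, 30 g. Origin: the blade's tip; z up. Blade 10 mm wide (x), 4 mm thick (y), z 0 to 26 mm, rounded tip; steel shoulder 14 x 8 mm, z 26 to 36 mm, which stops on the cylinder's face when fully in; red head 26 mm wide (x), 10 mm thick (y, grip across this), z 36 to 70 mm. Same when turned half round.
- key_bow (a point): Point in the red head on the key's axis, 58 mm above the blade's tip: a good height for the TCP.
- key_red_tip (a point): The tip of the red key's blade (same as the key's origin).
- key_stand: Wooden key stand, fixed, 156 (x) x 50 (y) x 40 mm high, origin at the centre of its underside. Three slots at x = -48, 0 and +48 mm, each 11.5 (x) x 5.5 mm, 30 mm deep. The keys stand in them, tips 14 mm above the slab, key x along the stand's x. Which slot holds which key varies.
- key_green: Same key with a green head, in another slot of the stand: stays there.
- key_black: Same key with a black head, in another slot of the stand: stays there.
- cup: White ceramic mug 76 mm across, 75 mm high, handle at +y, standing on the coaster. Origin: centre of the underside.
- coaster: Round wooden coaster 96 mm across, 8 mm thick. Origin: centre of the underside.
- jar: Open clear glass jar 84 mm across, 108 mm high. Origin: centre of the underside.
- dispenser: Lilac toothpick dispenser with a push cap, 54 mm across, 91 mm high. Origin: centre of the underside.
- lunchbox: Shut orange lunchbox 117 x 167 x 60 mm. Origin: centre of the underside.
- spoon: Steel spoon lying flat on the slab.

How it is judged:
By the outcome, as a careful person would: the job done as asked, in the order asked, and still so for the second after the job is handed in, while the arm keeps its last pose, push and grip.
It also fails if it takes over 72 s, if anything falls off the work surface, if the arm or the gripper's body presses on something with over 40 N, if the wrist force passes 120 N, or if a joint passes its speed limit or range.

## Working session

There is one attempt and no reset: what is moved stays moved. The work goes in short steps, each a Python script; the robot and the scene stay as the last script left them, time stands still between calls to the robot, and variables do not carry over. Pictures are saved under pics/ and viewed, at most 10 in all, crops included, and the job is handed in when it is done.

```bash
mkdir -p pics; ls; cat > h.py <<'E'
import numpy as np, cv2
from plant import r
from scipy.spatial.transform import Rotation as R
def cam(n): return r.read_camera(n)
def save(p,name): cv2.imwrite('pics/'+name,np.ascontiguousarray(p['pixels'][:,:,::-1]))
def K(p):
    f=240/np.tan(np.radians(p['vfov'])/2); return np.array([[f,0,p['cx']],[0,f,p['cy']],[0,0,1.]])
def rays(p,uv):
    u=cv2.undistortPoints(np.array(uv,float).reshape(-1,1,2),K(p),np.array(p['distortion'],float)).reshape(-1,2)
    return np.c_[u,np.ones(len(u))]
def at_z(p,uv,z):
    d=rays(p,uv)@p['T'][:3,:3].T; o=p['T'][:3,3]
    return o+d*((z-o[2])/d[:,2])[:,None]
def cloud(p,mask):
    v,u=np.nonzero(mask&(p['range_z']>0)); z=p['range_z'][v,u]
    c=rays(p,np.c_[u,v])*z[:,None]
    return c@p['T'][:3,:3].T+p['T'][:3,3]
def down(yaw): # tool z down, tool y (closing) along world direction yaw
    y=np.array([np.cos(yaw),np.sin(yaw),0]); z=np.array([0,0,-1.]); x=np.cross(y,z)
    return R.from_matrix(np.c_[x,y,z]).as_quat()
E
python3 - <<'E'
from h import *
s=r.read_state(); print(s['clock'],s['eef_rot'])
ps={}
for n in('scene','side','wrist'):
    p=cam(n); save(p,n+'0.png'); print(n,p['vfov'],np.round(p['T'],3).tolist(),p['distortion'])
    for q in('lockbox','cover_grip','key_stand','key_red','key_bow','key_red_tip','keyway','key_green','key_black'):
        m=r.mark_of(p,q)[:2]; print(q,[(np.round(a['centre'],1).tolist(),round(a['conf'],2)) for a in m])
ims=[cv2.imread(f'pics/{n}0.png') for n in('scene','side')]
E
```

```text
pics
plant.py
0.0 [ 1.39422771e-01  9.90232739e-01 -6.38819520e-04 -7.30291975e-05]
scene 49.49784407809462 [[-0.291, 0.79, -0.54, 1431.179], [0.957, 0.247, -0.154, 247.308], [0.012, -0.561, -0.828, 1415.131], [0.0, 0.0, 0.0, 1.0]] [-0.09043909  0.          0.          0.          0.        ]
lockbox [([393.4, 251.6], 0.74)]
cover_grip [([384.5, 222.4], 0.62), ([185.3, 199.7], 0.35)]
key_stand [([268.0, 228.2], 0.97)]
key_red [([265.7, 236.1], 0.54)]
key_bow [([262.4, 228.0], 0.64)]
key_red_tip [([262.7, 238.0], 0.46)]
keyway []
key_green []
key_black [([273.1, 212.9], 0.56), ([258.4, 226.2], 0.48)]
side 50.04166188492015 [[-0.951, -0.189, 0.246, 241.677], [-0.309, 0.511, -0.802, 1151.6], [0.026, -0.838, -0.544, 885.613], [0.0, 0.0, 0.0, 1.0]] [-0.04477657  0.          0.          0.          0.        ]
lockbox [([324.6, 322.7], 0.75), ([259.4, 264.7], 0.19)]
cover_grip [([344.0, 278.7], 0.79)]
key_stand [([353.4, 234.0], 0.82)]
key_red [([340.3, 225.9], 0.5), ([380.6, 194.6], 0.27)]
key_bow [([339.4, 212.7], 0.58)]
key_red_tip [([325.9, 323.8], 0.5), ([342.7, 228.2], 0.45)]
keyway [([319.4, 430.3], 0.21)]
key_green [([353.9, 236.2], 0.47)]
key_black [([369.6, 236.9], 0.63)]
wrist 66.48445567750288 [[0.277, 0.923, 0.268, 83.078], [0.961, -0.266, -0.077, 548.218], [0.0, 0.279, -0.96, 373.579], [0.0, 0.0, 0.0, 1.0]] [0.02462002 0.         0.         0.         0.        ]
lockbox []
cover_grip []
key_stand []
key_red []
key_bow []
key_red_tip []
keyway []
key_green []
key_black []
```

View pics/side0.png

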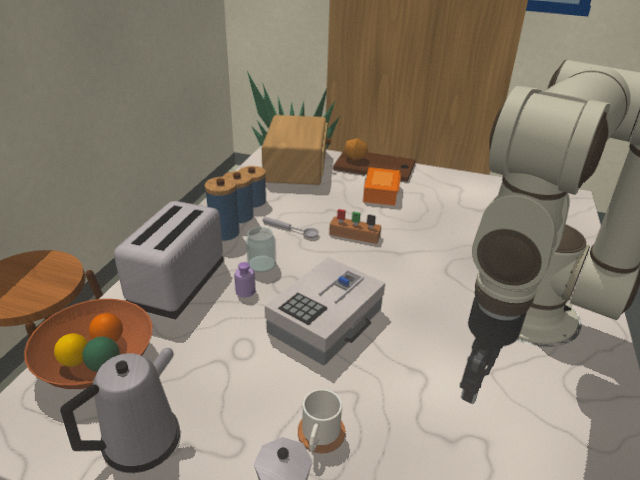

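View pics/scene0.png

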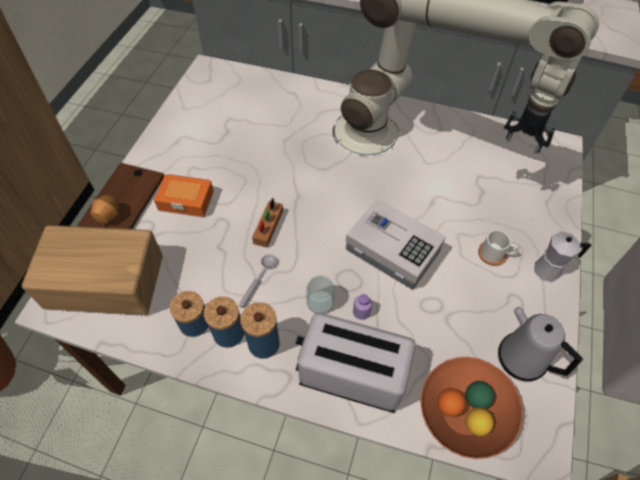

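```bash
python3 - <<'E'
from h import *
for n in('scene','side'):
    p=cam(n)
    for q,z in(('cover_grip',110),('key_bow',72),('key_stand',0),('lockbox',0)):
        m=r.mark_of(p,q)
        if m: print(n,q,at_z(p,[m[0]['centre']],z).round(1))
    for q,zl in(('lockbox',(84,93)),('key_stand',(37,42)),('key_red',(50,85)),('cover_grip',(93,120))):
        t=r.trace(p,q)
        if not t: print(n,q,'none'); continue
        c=cloud(p,t[0]['mask']); k=c[(c[:,2]>zl[0])&(c[:,2]<zl[1])]
        if len(k)<5: print(n,q,len(c),len(k)); continue
        print(n,q,t[0]['conf'],len(k),k.mean(0).round(1),cv2.minAreaRect(k[:,:2].astype(np.float32)), c[:,2].max())
E
```

```text
scene cover_grip [[461.1 175.2 110. ]]
scene key_bow [[ 580.6 -199.5   72. ]]
scene key_stand [[ 526.6 -199.3    0. ]]
scene lockbox [[ 525.9 -192.8    0. ]]
scene lockbox 0.77 2846 [502.6 214.8  89.2] ((498.9750671386719, 216.212158203125), (255.69723510742188, 185.3608856201172), 71.1397705078125) 113.48301764154667
scene key_stand 0.9 217 [ 538.6 -192.4   39.3] ((531.4417114257812, -197.8021697998047), (155.9695587158203, 50.28400421142578), 0.6320573091506958) 84.37194624418362
scene key_red 0.56 40 [ 581.5 -197.2   72.7] ((580.1871948242188, -198.7741241455078), (9.075716972351074, 24.802021026611328), 86.58665466308594) 85.8682743476304
scene cover_grip 0.51 143 [467.4 157.2  98.9] ((465.53851318359375, 155.85687255859375), (57.0009651184082, 43.91920852661133), 68.71887969970703) 113.48301764154667
side cover_grip [[502.9 -42.9 110. ]]
side key_bow [[ 576.  -211.6   72. ]]
side key_stand [[ 534.3 -203.6    0. ]]
side lockbox [[500.3 217.3   0. ]]
side lockbox 481 0
side key_stand 0.87 105 [ 522.8 -186.1   40. ] ((527.6767578125, -200.49774169921875), (60.37306594848633, 153.14027404785156), 88.06297302246094) 60.042510393288694
side key_red none
side cover_grip 0.6 200 [464.4 160.6 101.7] ((465.04534912109375, 154.81301879882812), (57.51108169555664, 38.066627502441406), 73.32245635986328) 114.78992265143438
```

The side view shows the box around (325,305), with the rib at (344,280) and the red key at (341,215), which is the left slot. The scene view agrees: the rib is near (383,222) and the red key is the lowest one, at (263,228). Next I'll take close looks with the wrist camera, using the flipped wrist so joint 6 has room for the clockwise turn.

```bash
python3 - <<'E'
from h import *
o=down(np.radians(71.1-180))
print(r.inverse_kinematics([464,152,240],o), r.inverse_kinematics([464,152,119],down(np.radians(71.1-180)-1.8)))
r.movep([464,152,240],o); r.dwell(.3)
s=r.read_state(); print(s['clock'],s['q'],s['ee_pos'])
p=cam('wrist'); save(p,'w1.png'); print(np.round(p['T'],3).tolist())
np.savez('w1.npz',**{k:np.array(v) for k,v in p.items()})
for q in('cover_grip','lockbox','keyway'):
    print(q,[(a['centre'],a['conf']) for a in r.mark_of(p,q)[:2]])
m=r.mark_of(p,'cover_grip')
if m: print(at_z(p,[m[0]['centre']],110))
for q,zl in(('lockbox',(86,92)),('cover_grip',(106,114))):
    t=r.trace(p,q)
    if t:
        c=cloud(p,t[0]['mask']); k=c[(c[:,2]>zl[0])&(c[:,2]<zl[1])]
        if len(k)>4: print(q,t[0]['conf'],len(k),k.mean(0),cv2.minAreaRect(k[:,:2].astype(np.float32)))
E
```

```text
[ 0.31656925 -0.06401191  0.00416785  1.63897609  0.         -2.49515617] [ 0.31656925 -0.07012225 -0.23485794  1.40606063  0.         -0.69515617]
6.0833 [ 3.16721145e-01 -6.40010314e-02  4.15138715e-03  1.63896476e+00
  5.94606138e-05 -2.49509779e+00] [463.97191605 152.08550335 239.98620628]
[[-0.325, -0.908, -0.264, 530.47], [-0.946, 0.312, 0.091, 129.125], [0.0, 0.279, -0.96, 363.581], [0.0, 0.0, 0.0, 1.0]]
cover_grip [([291.3, 238.9], 0.81)]
lockbox [([246.0, 199.7], 0.74)]
keyway []
[[470.26306245 168.6342389  110.        ]]
lockbox 0.68 60328 [504.23574961 204.65728094  89.73806345] ((496.9332580566406, 215.45065307617188), (255.5337371826172, 178.94223022460938), 70.74365997314453)
cover_grip 0.94 519 [468.51457989 167.74563635 109.39180998] ((468.2635803222656, 168.04800415039062), (10.008041381835938, 27.98019027709961), 71.21501159667969)
```

View pics/w1.png

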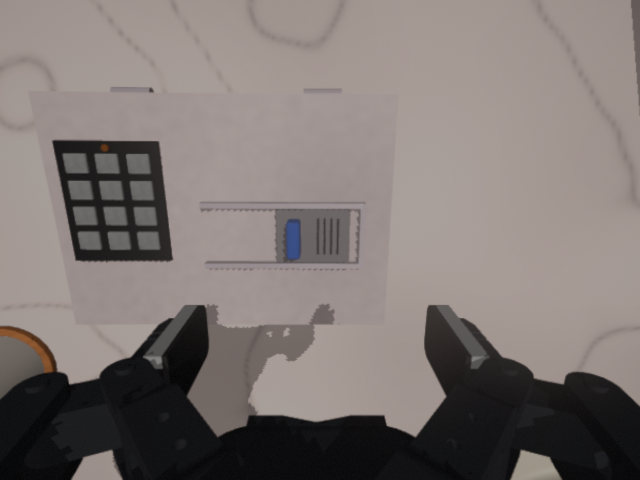

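The wrist view shows the blue rib at (293,239) on the grey plate, with the rails at rows 205 and 265 and the keypad on the left. Rib and lid fits agree on a yaw of about 71°. Next I'll pinch the rib and slide it until it reaches the stop.

```bash
python3 - <<'E'
from h import *
a=np.radians(71.0); yb=np.array([np.cos(a),np.sin(a),0]); o=down(a-np.pi)
r.move_gripper(34)
P=np.array([468.3,168.0,117.])
r.movep(P+[0,0,40],o); r.line_to(P,v=80)
print(r.read_state()['ft_force'])
r.move_gripper(6); s=r.read_state(); print(s['clock'],s['finger_gap'],s['grip_force'],s['ft_force'],s['ee_pos'])
f0=np.array(s['ft_force'])
r.line_to(P+45*yb,v=80)
for d in np.arange(46,62,1.):
    r.line_to(P+d*yb,v=30)
    s=r.read_state(); f=(np.array(s['ft_force'])-f0)@yb
    print(d,round(f,2),round((np.array(s['ee_pos'])-P)@yb,2))
    if f<-8: break
E
```

```text
[-0.60559136  0.84086581 -0.93361905]
8.4083 8.165483202155738 59.82322633266449 [-0.50175527  0.6071468   4.0044474 ] [468.59616646 168.12657618 117.67693238]
46.0 -0.34 46.38
47.0 -1.47 47.22
48.0 -1.33 48.17
49.0 -1.01 49.2
50.0 -0.08 50.19
51.0 -1.44 51.2
52.0 -1.77 52.09
53.0 -6.81 52.23
54.0 -12.07 52.36
```

```bash
python3 - <<'E'
from h import *
a=np.radians(71.0); yb=np.array([np.cos(a),np.sin(a),0]); xb=np.array([yb[1],-yb[0],0]); o=down(a-np.pi)
r.move_gripper(34); s=r.read_state(); P=np.array(s['ee_pos']); r.line_to(P+[0,0,50],v=150)
kw=np.array([497,215.5,0])-12*xb-72*yb; print('pred',kw)
r.movep([kw[0],kw[1],200],o); r.dwell(.3)
p=cam('wrist'); save(p,'w2.png'); s=r.read_state(); print(s['clock'],s['ee_pos'],s['ft_force'])
m=r.mark_of(p,'keyway'); print([(x['centre'],x['conf']) for x in m]); 
if m: print(at_z(p,[m[0]['centre']],87))
t=r.trace(p,'cover_grip')
if t:
    c=cloud(p,t[0]['mask']); k=c[(c[:,2]>106)&(c[:,2]<114)]; print(cv2.minAreaRect(k[:,:2].astype(np.float32)))
t=r.trace(p,'lockbox')
if t:
    c=cloud(p,t[0]['mask']); k=c[(c[:,2]>86)&(c[:,2]<92)]; print(cv2.minAreaRect(k[:,:2].astype(np.float32)))
im=cv2.imread('pics/w2.png'); cv2.imwrite('pics/w2c.png',cv2.resize(im[140:340,220:480],None,fx=3,fy=3,interpolation=cv2.INTER_CUBIC))
# stand view
o2=down(-np.pi/2)
r.movep([574,-198,220],o2); r.dwell(.3)
p=cam('wrist'); save(p,'w3.png'); s=r.read_state(); print(s['clock'],s['q'],s['ee_pos'])
for q,z in(('key_bow',72),('key_red_tip',14),('key_stand',0)):
    m=r.mark_of(p,q)
    if m: print(q,m[0]['conf'],at_z(p,[m[0]['centre']],z))
for q,zl in(('key_stand',(37,43)),('key_red',(81,87))):
    t=r.trace(p,q)
    if t:
        c=cloud(p,t[0]['mask']); k=c[(c[:,2]>zl[0])&(c[:,2]<zl[1])]
        print(q,t[0]['conf'],len(k), k.mean(0),cv2.minAreaRect(k[:,:2].astype(np.float32)))
E
```

```text
pred [462.21286997 151.32948041   0.        ]
12.9833 [462.13490512 151.79691611 199.29213831] [0.24380909 0.12533593 0.40112061]
[([316.6, 245.5], 0.56)]
[[462.65520927 151.08967974  87.        ]]
((485.2718505859375, 217.1602020263672), (10.125290870666504, 28.097299575805664), 71.44515228271484)
((496.9637451171875, 215.6479949951172), (256.0525207519531, 178.90492248535156), 70.90190124511719)
17.85 [-3.32119426e-01  2.17484483e-01  2.64416681e-01  1.61771373e+00
 -2.06539532e-06  2.80936878e+00] [ 574.00695459 -197.97252388  220.00357612]
key_bow 0.97 [[ 573.71653432 -199.79031672   72.        ]]
key_red_tip 0.25 [[ 728.41434211 -162.08472251   14.        ]]
key_stand 0.82 [[ 528.53948684 -199.51695579    0.        ]]
key_stand 0.68 7911 [ 535.50762456 -200.1805609    39.73817469] ((527.5028076171875, -200.321533203125), (156.84193420410156, 50.15718460083008), 0.009573963470757008)
key_red 0.94 410 [ 576.83380443 -200.120671     83.23584186] ((576.4302978515625, -200.3766632080078), (9.587821960449219, 24.818628311157227), 89.80799102783203)
```

View pics/w2c.png

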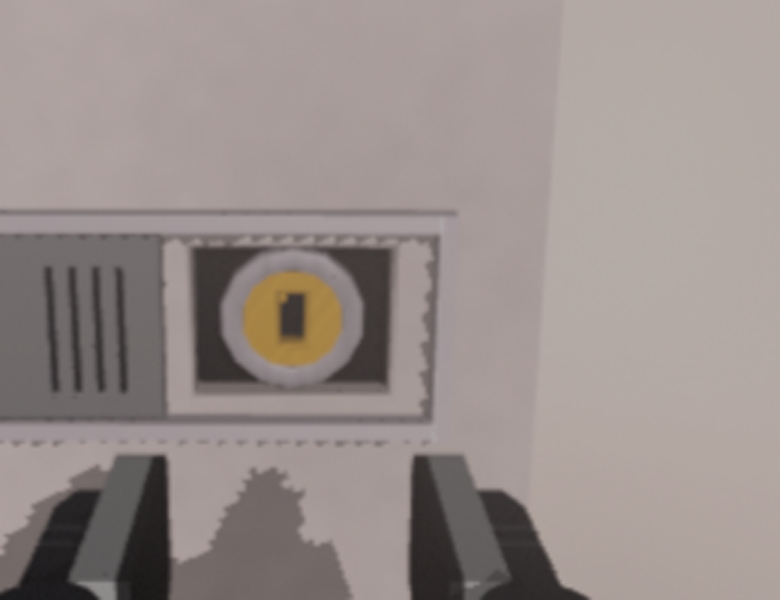

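View pics/w3.png

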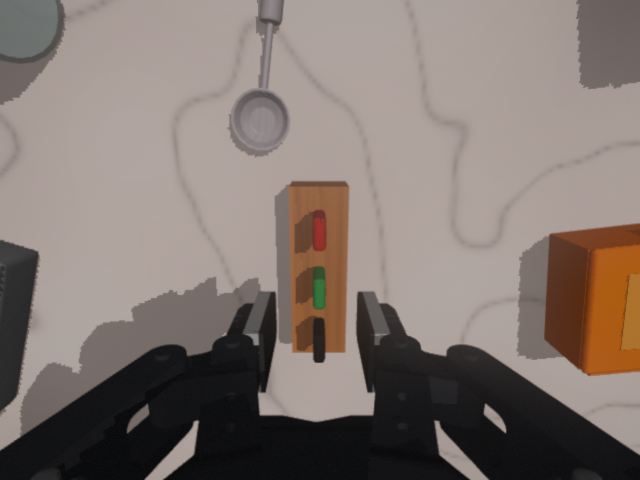

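The crop shows the keyway fully uncovered, at about (292,315) in the crop, with its long side along the box x axis. In the stand view the red key is at (319,231), the farthest from the other two, and the stand's yaw is about 0. I'll measure again at yaw +90, which also gives joint 6 enough range, and then take the key.

```bash
python3 - <<'E'
from h import *
o=down(np.pi/2)
r.movep([576,-200,180],o); r.dwell(.3)
p=cam('wrist'); s=r.read_state(); print(s['clock'],s['q'],s['ee_pos'])
m=r.mark_of(p,'key_bow'); print(m[0]['conf'],at_z(p,[m[0]['centre']],72)) if m else 0
best=None
for q,zl in(('key_stand',(37,43)),('key_red',(81,87))):
    t=r.trace(p,q)
    if t:
        c=cloud(p,t[0]['mask']); k=c[(c[:,2]>zl[0])&(c[:,2]<zl[1])]
        print(q,t[0]['conf'],len(k), k.mean(0)); rc=cv2.minAreaRect(k[:,:2].astype(np.float32)); print(rc); best=rc
x=(best[0][0]+576.4)/2; y=(best[0][1]-200.35)/2
if not(573<x<579 and -203<y<-197): raise SystemExit
r.line_to([x,y,72],v=100)
s=r.read_state(); print('down',x,y,s['ee_pos'],s['ft_force'])
r.move_gripper(6); s=r.read_state(); print(s['finger_gap'],s['grip_force'],s['ft_force'],s['ee_pos'])
r.line_to([x,y,76],v=20); s=r.read_state(); print(s['ft_force'])
r.line_to([x,y,190],v=150); s=r.read_state(); print(s['clock'],s['ft_force'],s['finger_gap'])
E
```

```text
21.1 [-3.34162137e-01  2.16060702e-01  1.85639756e-01  1.54029989e+00
 -2.37842924e-05 -3.34126055e-01] [ 576.02131564 -199.99092915  180.0358304 ]
0.7 [[ 576.72573961 -199.93429937   72.        ]]
key_stand 0.89 13756 [ 519.84159447 -199.94037913   39.7207195 ]
((527.982666015625, -200.07481384277344), (157.0057373046875, 50.65744400024414), 0.06927359849214554)
key_red 0.57 560 [ 575.16954447 -199.83663592   83.17791278]
((575.5897216796875, -199.82174682617188), (25.058961868286133, 9.65647029876709), 0.01809035614132881)
down 575.9948608398438 -200.08587341308595 [ 576.38462605 -200.23493175   72.79587338] [-0.04415176 -0.35545782 -0.22675919]
9.193219758578815 59.60885167121887 [-0.26785269 -0.60168968  3.61576012] [ 576.32825845 -200.28352871   72.7195998 ]
[-0.24850884 -0.69452997 -0.36968086]
24.075 [-0.0819968   0.33709405 -0.08482583] 9.174373972526618
```

```bash
python3 - <<'E'
from h import *
a=np.radians(70.9); o=down(a)
r.movep([462.4,151.3,190],o); r.line_to([462.4,151.3,165],v=60); r.dwell(.4)
s=r.read_state(); print(s['clock'],s['q'],s['ee_pos'],s['ft_force'],s['torque'])
p=cam('wrist'); save(p,'w4.png')
print(np.round(p['T'],2).tolist())
m=r.mark_of(p,'keyway'); print([(x['centre'],x['conf'],at_z(p,[x['centre']],87)) for x in m])
m=r.mark_of(p,'key_red_tip'); print([(x['centre'],x['conf'],at_z(p,[x['centre']],s['ee_pos'][2]-58.7)) for x in m])
t=r.trace(p,'lockbox'); c=cloud(p,t[0]['mask']); k=c[(c[:,2]>86)&(c[:,2]<92)]; print(cv2.minAreaRect(k[:,:2].astype(np.float32)))
im=cv2.imread('pics/w4.png'); cv2.imwrite('pics/w4c.png',cv2.resize(im[190:390,190:450],None,fx=3,fy=3,interpolation=cv2.INTER_CUBIC))
E
```

```text
26.425 [ 3.16267422e-01 -7.99935864e-02 -1.55206658e-01  1.49527105e+00
 -1.35991763e-05  6.49565501e-01] [462.47158285 151.34094803 165.17080918] [ 0.28279758  0.78863759 -0.02605523] [-0.01576418 -0.01202923 -0.00903909]
[[0.33, 0.91, 0.26, 394.77], [0.94, -0.32, -0.09, 174.57], [0.0, 0.28, -0.96, 288.75], [0.0, 0.0, 0.0, 1.0]]
[([315.1, 263.7], 0.76, array([[461.27203757, 150.88403694,  87.        ]]))]
[([314.3, 275.0], 0.91, array([[460.7124913 , 150.67945247, 106.47080918]]))]
((497.4263916015625, 214.95263671875), (255.12925720214844, 178.99002075195312), 70.9386215209961)
```

View pics/w4c.png

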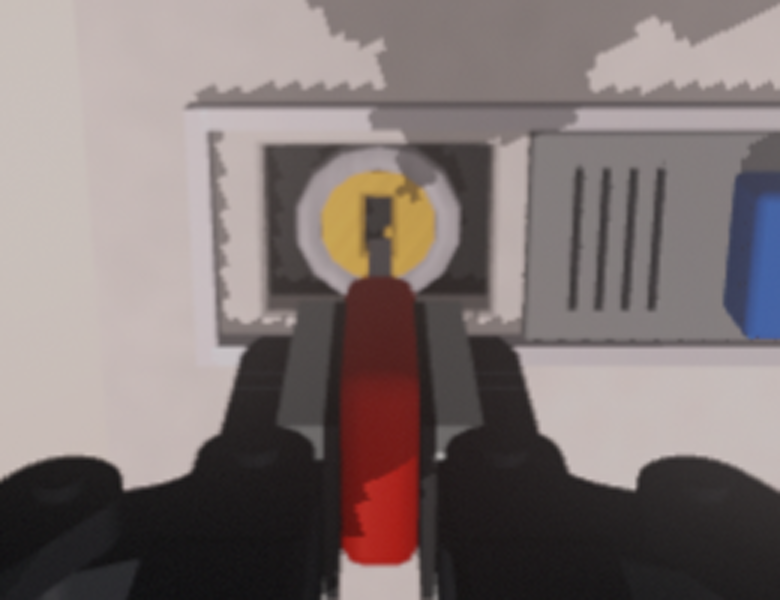

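The crop shows the blade tip at (379,250), lined up with the slot at (379,222), and its direction matches. I'll lower it while watching the force and search if it lands on the cylinder face.

```bash
cat >> h.py <<'E'
def rd(n=3):
    L=[]
    for _ in range(n): r.dwell(.02); s=r.read_state(); L.append(np.r_[s['ft_force'],s['torque'][2],s['ee_pos']])
    return np.mean(L,0)
E
python3 - <<'E'
from h import *
a=np.radians(70.9); o=down(a)
xy=np.array([462.25,151.1])
r.line_to([*xy,150],v=60); r.dwell(.2); b=rd(6); print('base',b.round(2))
z=146.5
while z>134:
    r.line_to([*xy,z],v=25); v=rd(2); F=v[:3]-b[:3]
    print(z,v[6].round(2),F.round(2),(v[3]-b[3]).round(3))
    if F[2]>3.5: break
    z-=.7
print(r.read_state()['clock'])
E
```

```text
base [ 2.2000e-01 -3.6000e-01  1.8000e-01  3.0000e-02  4.6237e+02  1.5114e+02
  1.5024e+02]
146.5 146.33 [-0.44  0.17 -0.64] -0.024
145.8 145.78 [ 0.22  0.88 -0.74] -0.015
145.10000000000002 145.08 [-0.44  0.54 -0.27] -0.066
144.40000000000003 144.36 [-0.66 -0.03 -0.58] -0.045
143.70000000000005 143.66 [-0.26  0.06 -0.11] -0.047
143.00000000000006 142.95 [-0.53  0.08 -0.39] -0.035
142.30000000000007 142.25 [-0.86  0.49 -0.58] 0.004
141.60000000000008 141.56 [-0.3   0.77 -0.85] -0.061
140.9000000000001 140.87 [-0.55  0.   -0.71] -0.036
140.2000000000001 140.15 [-0.66  0.3  -0.61] -0.034
139.5000000000001 139.48 [-0.77  0.82 -0.36] 0.02
138.80000000000013 138.79 [-0.74 -0.57 -0.39] -0.033
138.10000000000014 138.03 [-1.04 -1.4   0.37] -0.07
137.40000000000015 137.27 [-2.84 -2.97  0.75] -0.037
136.70000000000016 136.4 [-3.12 -4.67  0.57] -0.06
136.00000000000017 135.61 [-2.72 -3.99  1.08] -0.073
135.30000000000018 134.75 [-3.83 -3.91 -1.12] -0.034
134.6000000000002 134.32 [-3.54 -3.85  0.1 ] -0.047
32.4667
```

```bash
python3 - <<'E'
from h import *
a0=np.radians(70.9); yb=np.array([np.cos(a0),np.sin(a0)]); xb=np.array([yb[1],-yb[0]])
b=np.array([.22,-.36,.18,.03])
xy=np.array([462.25,151.1])-.5*yb-.3*xb
z=134.6; r.line_to([*xy,z],v=20); wig=0
while z>118.5 and r.read_state()['clock']<48:
    z-=.7; r.line_to([*xy,z],v=30); v=rd(2); F=v[:4]-b
    print(round(z,1),v[6].round(2),F.round(2))
    xy=xy+np.clip(F[:2]*.05,-.15,.15)
    if F[2]>3.0:
        if v[6]<120.6: print('bottom?'); break
        wig+=1
        if wig>8: break
        for d in(.13,-.13,.13,-.13,0): r.line_to([*xy,z],v=60,rot=down(a0+d))
        v=rd(2); print(' wig',v[6].round(2),(v[:4]-b).round(2))
        if v[2]-b[2]>3: z+=.7
print(r.read_state()['clock'],xy)
E
```

```text
133.9 133.88 [-2.04 -3.85 -0.94 -0.05]
133.2 133.35 [-2.1  -2.79  1.97 -0.07]
132.5 132.7 [-2.23 -1.8   2.73 -0.04]
131.8 132.04 [-0.71 -0.98  4.79 -0.07]
 wig 131.88 [ 2.3   3.07  1.77 -0.04]
131.1 131.38 [ 0.96  4.22  4.64 -0.04]
 wig 131.34 [ 0.88  3.14  4.85 -0.03]
131.1 131.39 [ 1.9   2.69  6.11 -0.  ]
 wig 131.34 [ 1.19  2.07  6.28 -0.03]
131.1 131.38 [ 1.03  2.07  5.75 -0.04]
 wig 131.31 [ 1.31  2.99  6.02 -0.02]
131.1 131.33 [ 1.35  3.17  5.3  -0.04]
 wig 131.35 [ 1.13  2.26  6.58 -0.07]
131.1 131.38 [ 0.35  2.47  6.14 -0.01]
 wig 131.09 [ 0.58  2.38  4.24 -0.05]
131.1 131.11 [ 0.67  2.57  4.15 -0.07]
 wig 131.07 [ 1.76  0.63  2.61 -0.02]
48.325 [461.76102771 151.08704731]
```

```bash
python3 - <<'E'
from h import *
a0=np.radians(70.9)
b=np.array([.22,-.36,.18])
xy=np.array([461.85,151.2]); z=131.1; sg=1
def st():
    s=r.read_state(); return s['clock'],np.array(s['ft_force'])-b,s['ee_pos'][2]
free=0
while z>119.5:
    d=.14*sg if free<2 else 0.; sg=-sg
    z-=.6 if free<2 else 1.5
    z=max(z,119.3)
    r.line_to([*xy,z],v=60,rot=down(a0+d)); t,F,za=st()
    print(round(t,2),round(z,1),round(za,2),F.round(1))
    if F[2]>4.5: z=min(z+.6,za+.3) if F[2]>7 else z+.6; free=0
    elif F[2]<1.5 and za<129: free+=1
    if za<120.4 and F[2]>3: break
    if t>58: break
E
```

```text
48.62 130.5 130.96 [ 0.2 -0.4  6.2]
49.05 130.5 130.52 [0.3 1.6 2.6]
49.48 129.9 130.49 [1.2 0.4 6.7]
49.92 129.9 129.87 [2.4 2.2 1.5]
50.35 129.3 129.4 [-0.5  1.   4.1]
50.78 128.7 128.32 [ 3.1  1.5 -0.8]
51.22 128.1 127.95 [ 1.1  1.7 -0.8]
51.51 126.6 126.3 [ 1.7  1.8 -1.5]
51.76 125.1 124.86 [ 1.2  0.9 -1.2]
52.01 123.6 123.43 [ 0.9 -0.  -1.2]
52.26 122.1 121.92 [-0.5  0.7 -1.4]
52.51 120.6 120.42 [-0.2  0.4 -1.3]
52.76 119.3 119.66 [-1.   0.3  4. ]
```

```bash
python3 - <<'E'
from h import *
a0=np.radians(70.9); xy=np.array([461.9,151.15])
for d in(.3,.7,1.1,1.45,1.65,1.78):
    r.line_to([*xy,119.4],v=100,rot=down(a0-d)); s=r.read_state()
    y=R.from_quat(s['eef_rot']).as_matrix()[:,1]
    print(round(s['clock'],2),d,round(a0-np.arctan2(y[1],y[0]),3),np.round(s['ft_force'],1),np.round(s['torque'],3),np.round(s['ee_pos'],2),round(s['finger_gap'],2))
p=cam('wrist'); save(p,'w5.png')
im=cv2.imread('pics/w5.png'); cv2.imwrite('pics/w5c.png',cv2.resize(im[200:400,190:450],None,fx=3,fy=3,interpolation=cv2.INTER_CUBIC))
s=r.read_state(); print(s['clock'],s['torque'],s['ft_force'],s['grip_force'],s['q'])
E
```

```text
53.21 0.3 0.297 [-0.1  1.   4.1] [0.035 0.063 0.052] [462.07 151.23 119.65] 9.18
53.76 0.7 0.696 [1.  1.6 4.4] [ 0.426 -0.267  0.085] [462.17 151.35 119.66] 8.99
54.31 1.1 1.096 [3.4 2.3 4.6] [ 0.681 -0.755  0.106] [462.29 151.4  119.66] 9.12
54.81 1.45 1.447 [3.8 3.8 3.7] [ 0.747 -0.939  0.073] [462.44 151.36 119.67] 9.04
55.16 1.65 1.648 [4.8 2.5 3.8] [ 0.657 -1.051  0.098] [462.5  151.35 119.63] 9.03
55.44 1.78 1.778 [4.7 2.2 3.7] [ 0.644 -1.12   0.018] [462.55 151.34 119.65] 9.47
55.4917 [ 0.67501273 -1.14441854  0.09565508] [5.22674539 2.0983083  3.34102877] 59.8149973154068 [ 3.16259292e-01 -7.56526307e-02 -2.38774214e-01  1.40607705e+00
 -5.53602105e-05  2.42684432e+00]
```

View pics/w5c.png

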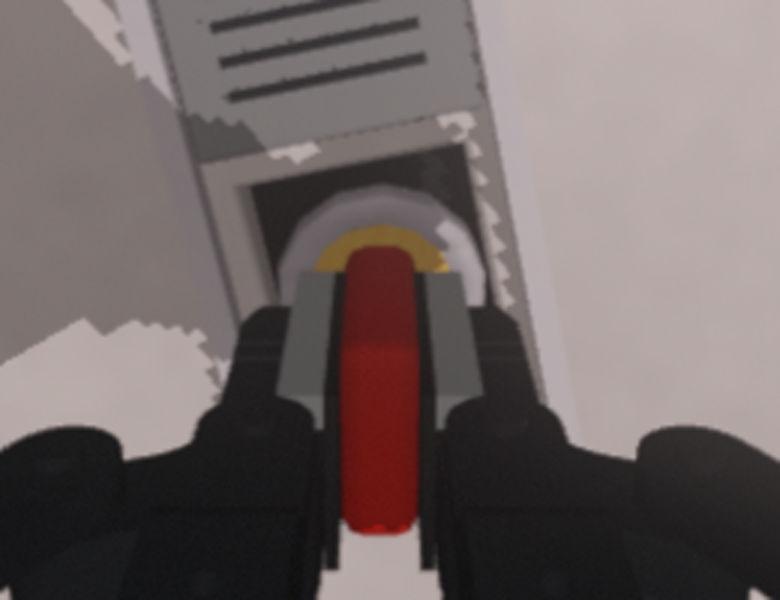

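The key is seated and still square in the pads. The cylinder torque is about 0.1 N m, so it is at spring level and not on the stop. Handing in.

```bash
python3 -c "
from h import *
print(r.job_done(), r.read_state()['clock'])"
```

```text
the job is handed in; nothing more can be done
the job is handed in; nothing more can be done
```

I slid the cover to its stop, worked the red key past both pins until its shoulder seated, and turned it about 1.78 rad clockwise. Allowing for the keyway's play, that puts the cylinder at roughly a quarter turn (not measured directly); the arm is still gripping the key there, and the job is handed in.

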